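# Stack the spare drivers on the carousel and hold it for strapping

## Task

Lay the brown cork sheet on the heat-sink driver that sits in the carousel's nest, then stack the loose driver on the sheet, all edges in line, setting both down gently rather than dropping them. Then grip the carousel's T-handle and turn it smoothly, keeping the stack in line, until the loaded nest faces front, square to the edge of the base nearest the robot. Finish while still gripping the T-handle and holding the carousel still, so that the stack can be strapped; the jars stay standing on the carousel and the clutter on the bench is left where it is.

Things in the scene. Friction and masses are not known exactly. Their poses are not given: they have to be found in the camera images.
- base: fixed square grey board, the base of the carousel, 330 x 330 x 18 mm, on the bench; origin at the centre of its underside, below the carousel's axis. Its -x axis points out through its front edge, the edge nearest the robot (the base stands turned by up to 0.3 rad)
- turntable: the carousel's round wooden tray, 310 mm across; origin on its upright axis, 30 mm above the bench; tray floor 42 mm above the bench, rim 8 mm higher. Turns freely both ways without stops, needs about 0.2 N m, stays where left; what stands on it is loose and slides or topples if jerked. The nest is on its -x side and faces front when the tray's axes line up with the base's
- nest (a point): centre of the nest, at the height of the tray floor: a rectangle of low wooden cleats (5 mm high, 56 x 86 mm inside, 66 x 96 outside) on the tray, 100 mm from the axis. x and y are the tray's: -x points outward from the carousel's axis, y lies along the nest's long side
- handle: black T-handle bar on top of the carousel's 14 mm centre rod: 72 mm long (its y, parallel to the nest's long side) x 16 mm thick (its x) x 20 mm high; origin at the bar's centre, on the carousel's axis, 167 mm above the bench; turns with the tray. The rod below is thinner than the bar. Nothing else on the tray is higher than 125 mm above the bench
- driver_low: heat-sink driver resting loose in the nest: finned block 50 mm wide (its x) x 80 long (its y) x 28 high, fins on top, lower 20 mm high terminal strip filling the last 14 mm at +y; 0.24 kg; origin at the centre of its underside; the top of its fins makes a flat seat 28 mm up
- driver_top: the loose driver lying on the bench, the same shape and size as the other (50 x 80 x 28 mm, plain flat sides); origin at the centre of its underside; about 0.24 kg; either way round will do when it is stacked
- sheet: separator sheet of brown non-slip rubber-cork, stiff, lying flat on the bench, 52 mm (its x) x 82 mm (its y) x 6 mm thick, 25 g; origin at the centre of its underside; either way round will do
- jar_wide: wide glass jar with steel lid, 66 mm across, 65 high, loose on the tray across from the nest, 100 mm from the axis; origin under its centre
- jar_slim: slim glass jar with black lid, 54 mm across, 72 high, loose on the tray to one side, 100 mm from the axis; origin under its centre
- tin: plain tin, 60 mm across, 58 high, loose on the tray to the other side, 100 mm from the axis; origin under its centre
- screwdriver: screwdriver lying on the bench between carousel and parts: leave it
- carton: small cardboard carton 55 x 85 x 35 mm on the bench: leave it
- spool: wire spool 60 mm across, 38 high: leave it
- wrench: wrench lying on the bench: leave it
- can: spray can 56 mm across, 120 high, standing on the bench: leave it
Things that resemble listed ones, but are neither listed nor needed, are in the scene too. Leave any orange or pink look-alike of the jar_slim alone.

How it is judged:
By the outcome, as a careful person would: the job done as asked, in the order asked, and still so for the second after the job is handed in, while the arm keeps its last pose, push and grip.
It also fails if it takes over 72 s, if anything falls off the work surface, if the arm or the gripper's body presses on something with over 40 N, if the wrist force passes 120 N, or if a joint passes its speed limit or range.

## Robot

A 7-joint arm with a two-finger parallel gripper is mounted at the origin on the work surface. World frame = base frame: x ahead of the robot, y to its left, z up, the work surface at z = 0. Lengths are in m, angles in rad, forces in N, time in s.
With the tool pointing down it reaches from about 0.4 to 0.85 m from the base axis. Payload 10.4 kg.
Tool frame: the origin (TCP) lies midway between the tips of the shut fingers; the grasp point (between the pads) lies 19 mm behind it (ctrl.pinch_z is the distance from the TCP to the grasp point, in m); z points along the fingers, y is the line along which they close (so a half turn about z gives the same grasp; the last joint's range is limited). The gripper opens to 85 mm and grips with 20 to 120 N. Pads are 22 mm wide; open, the fingers measure 114 mm over their backs; the gripper's body (76 mm by 85 mm) begins 54 mm behind the grasp point. The pads swing forward as they close: fully open they stand 13 mm farther back than shut.
Start: joints at [-1.162, 0.332, -0.065, 1.46, 0.022, 1.35, -0.088], TCP at [0.262, 0.568, 0.231] pointing down, gripper open.
Joint ranges: [-2.6, 2.6], [-0.5, 2.12], [-1.47, 1.34], [0.16, 2.42], [-1.27, 4.41], [0.06, 2.06], [-2.6, 2.6]. Speed limits (rad/s): [2.22, 2.22, 2.79, 2.79, 3.14, 3.14, 3.14].

## Interface

Orientations are given as a rotation vector (axis times angle).
In Python, from cell import ctrl gives the robot as it stands.
- The arm moves only by the shell command python3 -m crank 'ROWS' [OPENING] [FORCE]. ROWS is a JSON list of rows, 1 to 8 of them, each of 4 numbers: dx, dy, dz in m, then a turn about the tool's z in rad; each row shifts and turns the commanded pose from where the row before left it, along the tool's axes as they then stand; what a row does not reach is not made up. A row lasts 1/10 s, in which the tool goes at most 0.05 m and 0.15 rad, less where a joint would pass 70% of its speed; a pose out of reach is approached as far as the arm can. OPENING is the finger opening in m, set as the command begins (- or left out keeps the last). The fingers move at their own pace and stop on an object; FORCE is the grip in N (left out, the last holds). Time passes only in rows, so rows that do not move let the fingers close. It prints the time, the measured TCP pose, the force, the opening and the grip force at its end. Input that does not fit is refused with a message, and nothing moves.
- ctrl.read_state(): the state, without advancing time (a new reading comes with each control period).
- ctrl.grab_frame(name): name is "scene" or "top" or "wrist"; returns the picture (480x640x3 uint8, red, green, blue); there is no depth.
- ctrl.camera_params(name): a dict with "fx", "fy", "cx", "cy" (pixels), "R" (3x3) and "t" (3): a world point X has camera coordinates R X + t. Camera axes: x right, y down, z forward; pixel columns grow to the right and rows downward; lengths in m; the calibration is good to about 2 mm. The wrist camera is an equidistant fisheye: a pixel r from the principal point sees the ray r / f radians off the axis. A picture is of the moment at which its call begins: read the wrist's pose just before it. camera_params takes no time and is no camera call; for the wrist camera it gives the pose at the moment of the call.
- ctrl.finish_job(): hands the job in; it is judged then, once.
The state is a dict: "t": time; "joint_positions": joint angles; "dq": joint speeds; "effort": joint torques, N m; "eef_pos": TCP position; "tcp_rot": TCP orientation; "wrist_force": force on the tool from outside, world axes, zero at the start; "torque": the same for the moment, N m; "opening": finger opening in m; "gripper_force": force on a finger pad.
Only numpy, scipy, OpenCV 4.12 (cv2) and the standard library are available. Lean on these libraries where they do the work, as an engineer would, in place of code of your own. Each camera call takes 0.05 s, during which the arm holds its last target. There are 200 camera calls.

## Working session

There is one attempt and no reset: what is moved stays moved. The work goes in short steps, Python scripts to look and compute and a shell command to move; the robot and the scene stay as the last step left them, time stands still between calls to the robot, and variables do not carry over. Pictures are saved under pics/ and viewed, at most 10 in all, crops included, and the job is handed in when it is done.

```bash
ls; mkdir -p pics
python3 - <<'E'
from cell import ctrl
import cv2,numpy as np
s=ctrl.read_state();print(s['t'],s['eef_pos'],s['tcp_rot'],ctrl.pinch_z)
for n in("top","scene"):
    im=ctrl.grab_frame(n);cv2.imwrite(f'pics/{n}0.png',im[:,:,::-1])
    p=ctrl.camera_params(n);print(n,p)
E
```

```text
pics
0.0 [0.26142032 0.56729697 0.23053084] [-6.72971062e-01 -3.06835566e+00  2.15826308e-03] 0.0187
top {'fx': 593.478797363409, 'fy': 593.478797363409, 'cx': 323.8395303846337, 'cy': 245.70997333097483, 'R': array([[-0.01030274, -0.99993674,  0.00451298],
       [-0.99835388,  0.01003157, -0.05647033],
       [ 0.05642149, -0.00508735, -0.99839408]]), 't': array([0.00515553, 0.46591639, 1.58501912])}
scene {'fx': 490.47736100956547, 'fy': 490.47736100956547, 'cx': 329.73429752881026, 'cy': 233.53846020201723, 'R': array([[-0.7917108 ,  0.61087264, -0.00534993],
       [ 0.48990072,  0.62964677, -0.60294463],
       [-0.36495381, -0.47997871, -0.7977651 ]]), 't': array([ 0.36309816, -0.15409372,  1.44137411])}
```

View pics/top0.png

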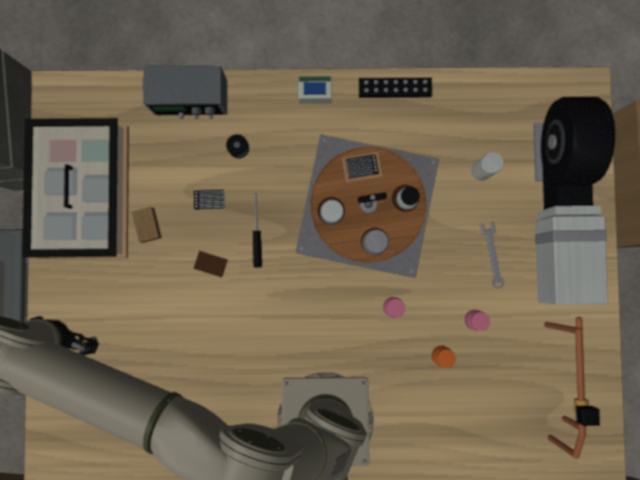

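View pics/scene0.png

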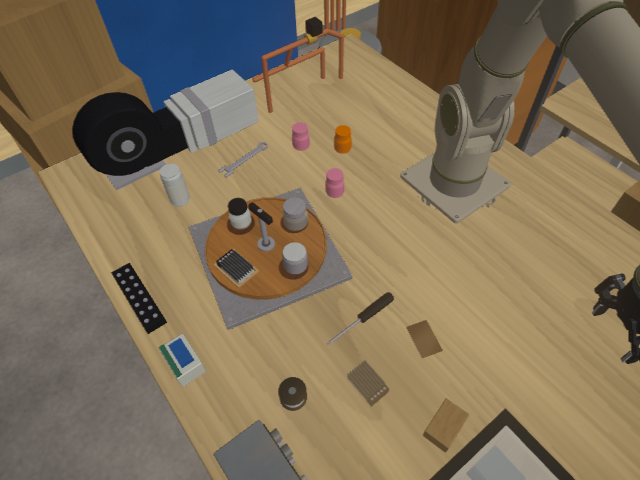

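The top view shows the sheet at (211,263), the loose driver at (209,199), the nest at (362,167) on the far side, the handle at (372,197), and the base corners near (321,136), (438,158), (416,276) and (297,251). Next I'll measure these.

```bash
cat > h.py <<'E'
import cv2,numpy as np
from cell import ctrl
def ray(n,px,z):
    """pixels -> world points on plane z"""
    p=ctrl.camera_params(n);R,t=p['R'],p['t'];px=np.atleast_2d(px).astype(float)
    u=(px-[p['cx'],p['cy']])/[p['fx'],p['fy']]
    if n=='wrist':
        r=np.linalg.norm(u,axis=1,keepdims=True)+1e-12
        d=np.hstack([u/r*np.sin(r),np.cos(r)])
    else: d=np.hstack([u,np.ones((len(u),1))])
    C=-R.T@t;d=d@R
    return C+d*((z-C[2])/d[:,2:])
def proj(n,X):
    p=ctrl.camera_params(n);c=np.atleast_2d(X)@p['R'].T+p['t']
    if n=='wrist':
        r=np.linalg.norm(c[:,:2],axis=1,keepdims=True);th=np.arctan2(r,c[:,2:]);u=c[:,:2]/r*th
    else:u=c[:,:2]/c[:,2:]
    return u*[p['fx'],p['fy']]+[p['cx'],p['cy']]
def blobs(mask,roi,amin=60):
    x0,y0,x1,y1=roi;m=np.zeros_like(mask,np.uint8);m[y0:y1,x0:x1]=mask[y0:y1,x0:x1]*255
    cs,_=cv2.findContours(m,cv2.RETR_EXTERNAL,cv2.CHAIN_APPROX_NONE)
    return sorted([c[:,0] for c in cs if cv2.contourArea(c)>amin],key=lambda c:-cv2.contourArea(c))
def rect(n,c,z):
    """contour -> centre, long-side angle, sizes on plane z"""
    w=ray(n,c,z)[:,:2];(cx,cy),(a,b),th=cv2.minAreaRect((w*1000).astype(np.float32))
    if a<b: th+=90;a,b=b,a
    return np.array([cx,cy])/1000,(np.radians(th)+np.pi/2)%np.pi-np.pi/2,a,b
E
python3 - <<'E'
from h import *
im=cv2.imread('pics/top0.png');b,g,r=[im[:,:,i].astype(int) for i in range(3)]
hsv=cv2.cvtColor(im,cv2.COLOR_BGR2HSV);S,V=hsv[...,1],hsv[...,2]
def show(name,m,roi,z):
    for c in blobs(m,roi)[:2]: print(name,len(c),c.mean(0).round(1),*[np.round(v,4) for v in rect('top',c,z)])
for p in [(263,211),(199,209),(199,200),(167,362),(197,372),(240,330),(150,330),(230,350),(300,200),(199,235),(224,146)]: print(p,im[p],hsv[p])
show('sheet',V<110,(185,240,235,285),.006)
show('driver',(S<75)|(V<110),(185,180,230,218),.025)
show('base',S<50,(280,120,450,290),.018)
show('tray',S>90,(295,130,440,275),.05)
show('handle',V<45,(350,180,392,210),.177)
show('low',S<80,(340,150,385,182),.07)
for n,roi in(('a',(340,145,420,215)),('b',(180,180,250,290))):
    x0,y0,x1,y1=roi; cv2.imwrite(f'pics/{n}.png',cv2.resize(im[y0:y1,x0:x1],None,fx=5,fy=5,interpolation=cv2.INTER_NEAREST))
A=cv2.imread('pics/a.png');B=cv2.imread('pics/b.png');H=max(A.shape[0],B.shape[0])
cv2.imwrite('pics/ab.png',np.hstack([np.pad(q,((0,H-q.shape[0]),(0,0),(0,0))) for q in(A,B)]))
E
```

```text
(263, 211) [25 38 56] [ 13 141  56]
(199, 209) [75 75 72] [90 10 75]
(199, 200) [73 74 72] [75  7 74]
(167, 362) [54 53 52] [105   9  54]
(197, 372) [106 102 103] [128  10 106]
(240, 330) [ 47  76 113] [ 13 149 113]
(150, 330) [90 88 89] [135   6  90]
(230, 350) [ 45  74 110] [ 13 151 110]
(300, 200) [ 98 132 153] [ 19  92 153]
(199, 235) [ 83 112 129] [ 19  91 129]
(224, 146) [ 58  83 102] [ 17 110 102]
sheet 89 [210.2 263.7] [0.4211 0.3076] 1.263 84.2394 52.2033
driver 98 [208.5 199.1] [0.5936 0.3078] -1.5387 86.0618 55.9698
base 764 [366.8 207.9] [ 0.574  -0.1171] 1.3564 328.9254 328.8058
base 88 [361.6 165.6] [ 0.6815 -0.1045] -1.4195 78.4456 51.1902
tray 325 [367.9 204.1] [ 0.5739 -0.1186] 1.5615 303.8972 302.9136
tray 515 [345.2 157. ] [ 0.6288 -0.1164] 1.5632 383.3043 285.2535
low 90 [361.6 165.8] [ 0.6717 -0.1004] -1.414 80.2798 51.6443
```

View pics/ab.png

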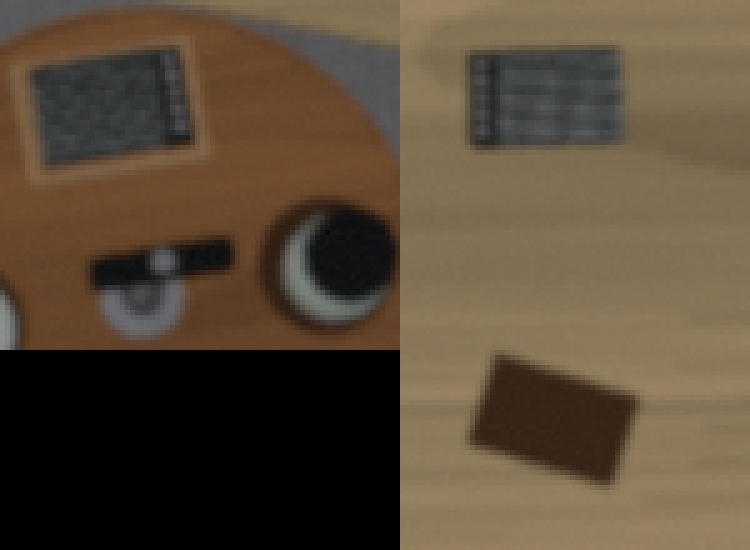

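```bash
cat >> h.py <<'E'
def tool():
    s=ctrl.read_state();R=cv2.Rodrigues(np.array(s['tcp_rot']))[0];return s,np.array(s['eef_pos']),R
def go(x,y,z,yaw):
    """remaining shift in tool axes, and turn (tool y line at world yaw, mod pi), both options"""
    s,p,R=tool();d=R.T@(np.array([x,y,z])-p);yy=np.arctan2(R[1,1],R[0,1])
    e=(yaw-yy+np.pi/2)%np.pi-np.pi/2
    print('t',round(s['t'],2),'pos',p.round(4),'yaw',round(yy,3),'shift',d.round(4),'turn',round(-e,3),'or',round(-e+np.sign(e)*np.pi,3),
      'tilt',R[:2,2].round(4),'j',np.round(s['joint_positions'],2),'F',np.round(s['wrist_force'],1),'open',round(s['opening'],4))
E
python3 -m crank '[[-0.032,-0.021,0.005,0],[-0.032,-0.021,0.005,0],[-0.032,-0.021,0.005,0],[-0.032,-0.021,0.005,0],[-0.032,-0.021,0.005,0],[-0.032,-0.021,0.005,0],[-0.031,-0.021,0.005,0],[-0.031,-0.021,0.005,0]]' 0.085 40
python3 -m crank '[[0,0,0.008,0.145],[0,0,0.008,0.145],[0,0,0.008,0.145],[0,0,0.008,0.145],[0,0,0.008,0.145]]'
python3 -m crank '[[0,0,0.008,0.145],[0,0,0.008,0.145],[0,0,0.008,0.145],[0,0,0.008,0.145],[0,0,0,0.145],[0,0,0,0],[0,0,0,0]]'
python3 - <<'E'
from h import *
go(.4211,.3076,.12,1.263-np.pi/2)
im=ctrl.grab_frame('wrist');cv2.imwrite('pics/w1.png',im[:,:,::-1])
p=ctrl.camera_params('wrist');print(p['fx'],p['cx'],p['cy'],(-p['R'].T@p['t']).round(3))
print(proj('wrist',[[.4211,.3076,.006]]))
E
```

```text
t: 0.9
eef_pos: [0.4224, 0.3072, 0.1909]
tcp_rot: [-0.673, -3.068, 0.0]
wrist_force: [0.4, 0.2, 0.6]
opening: 0.0849
gripper_force: 0.0
t: 1.4
eef_pos: [0.4217, 0.3086, 0.1507]
tcp_rot: [-1.725, -2.625, 0.001]
wrist_force: [0.8, -0.2, -0.1]
opening: 0.085
gripper_force: 0.0
t: 2.1
eef_pos: [0.4219, 0.3088, 0.1193]
tcp_rot: [2.534, 1.856, -0.0]
wrist_force: [-0.4, 0.3, 0.1]
opening: 0.085
gripper_force: 0.0
t 2.1 pos [0.4219 0.3088 0.1193] yaw -0.306 shift [-0.0014 -0.0004 -0.0007] turn 0.001 or -3.14 tilt [-0.0001 -0.0001] j [-0.92  0.2   0.22  1.88 -0.05  1.07 -0.98] F [-0.4  0.3  0.1] open 0.085
371.64829954431775 321.5318235498571 236.41341234349747 [0.445 0.385 0.262]
[[322.4371915  233.09452299]]
```

View pics/w1.png

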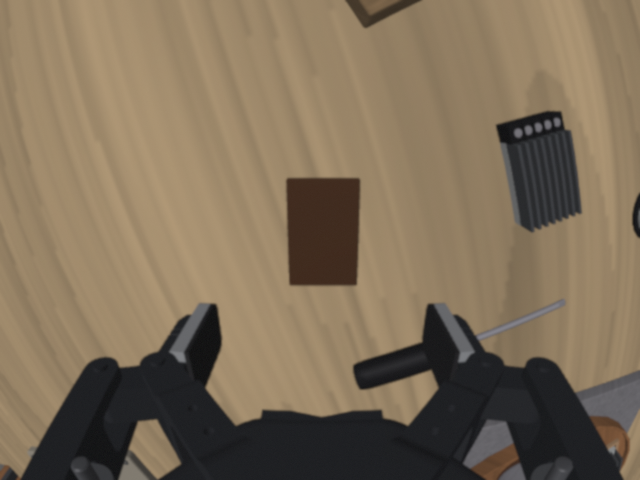

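Run:
```python
from h import *
im=cv2.imread('pics/w1.png');hsv=cv2.cvtColor(im,cv2.COLOR_BGR2HSV)
c=blobs((hsv[...,2]<100)&(hsv[...,1]>80),(250,150,400,300),500)[0]
q=rect('wrist',c,.006);print(*q)
c=blobs(hsv[...,2]<130,(480,100,600,250),500)[0];print('drv',*rect('wrist',c,.028))
go(*q[0],.03,q[1]-np.pi/2)
```

```text
[0.42129111 0.30732272] 1.2636587519660205 81.19490051269531 51.055564880371094
drv [0.58586005 0.30488611] -1.5492709527773028 97.93973541259766 69.48110961914062
t 2.15 pos [0.4219 0.3089 0.1194] yaw -0.307 shift [-0.0017 -0.0001  0.0894] turn 0.0 or -3.141 tilt [0.     0.0001] j [-0.92  0.2   0.22  1.88 -0.05  1.07 -0.98] F [ 1.5 -0.9 -0.3] open 0.0851
```

```bash
python3 -m crank '[[-0.0017,0,0.025,0],[0,0,0.025,0],[0,0,0.025,0],[0,0,0.015,0],[0,0,0.010,0],[0,0,0,0]]' 0.060
python3 -m crank '[[0,0,0.003,0],[0,0,0.002,0],[0,0,0,0]]'
python3 -m crank '[[0,0,0.002,0],[0,0,0,0]]'
python3 - <<'E'
from h import *
go(.4213,.3073,.005,1.2637-np.pi/2)
im=ctrl.grab_frame('wrist');cv2.imwrite('pics/w2.png',im[160:,:,::-1])
E
```

```text
t: 2.75
eef_pos: [0.4209, 0.3067, 0.0184]
tcp_rot: [2.537, 1.853, -0.003]
wrist_force: [0.4, -1.0, -0.0]
opening: 0.0601
gripper_force: 0.0
t: 3.05
eef_pos: [0.4216, 0.3074, 0.0147]
tcp_rot: [-2.538, -1.851, -0.001]
wrist_force: [-0.4, -0.3, -0.9]
opening: 0.0601
gripper_force: 0.0
t: 3.25
eef_pos: [0.4214, 0.3072, 0.0124]
tcp_rot: [-2.538, -1.851, -0.0]
wrist_force: [-0.2, -0.2, 0.7]
opening: 0.0602
gripper_force: 0.0
t 3.25 pos [0.4214 0.3072 0.0124] yaw -0.311 shift [ 0.     -0.0001  0.0074] turn -0.004 or 3.138 tilt [0.0001 0.0002] j [-0.9   0.35  0.21  1.96 -0.09  0.84 -0.95] F [-0.2 -0.2  0.7] open 0.0602
```

View pics/w2.png

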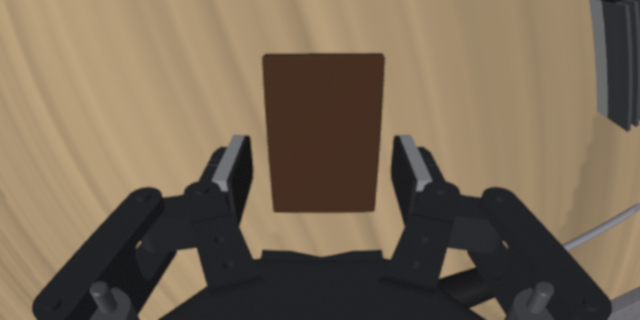

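The fingers straddle the sheet symmetrically, with tips at about (240,295) and (400,295) in full-frame pixels, still above the bench. I'll creep down until they touch.

```bash
for r in 1; do :; done
python3 -m crank '[[0,0,0.003,0],[0,0,0.003,0],[0,0,0,0]]' 0.057 | egrep 'eef|force'
python3 -m crank '[[0,0,0.002,0],[0,0,0,0]]' | egrep 'eef|force'
python3 -m crank '[[0,0,0.0015,0],[0,0,0,0]]' | egrep 'eef|force'
python3 -m crank '[[0,0,0.0015,0],[0,0,0,0]]' | egrep 'eef|force'
```

```text
eef_pos: [0.4211, 0.3069, 0.0058]
wrist_force: [-0.3, -1.1, 0.3]
gripper_force: 0.0
eef_pos: [0.4213, 0.3071, 0.0041]
wrist_force: [-0.4, -0.6, -0.7]
gripper_force: 0.0
eef_pos: [0.4213, 0.3072, 0.0027]
wrist_force: [-0.5, 0.0, -0.1]
gripper_force: 0.0
eef_pos: [0.4213, 0.3071, 0.0012]
wrist_force: [-0.0, -0.6, 0.1]
gripper_force: 0.0
```

```bash
python3 -m crank '[[0,0,0.0015,0],[0,0,0,0]]' | egrep 'eef|force'
python3 -m crank '[[0,0,0.0015,0],[0,0,0,0]]' | egrep 'eef|force'
python3 - <<'E'
from h import *
im=ctrl.grab_frame('wrist');cv2.imwrite('pics/w3.png',cv2.resize(im[240:400,180:460,::-1],None,fx=2.5,fy=2.5))
E
```

```text
eef_pos: [0.4213, 0.3071, -0.0003]
wrist_force: [0.3, -0.4, -0.3]
gripper_force: 0.0
eef_pos: [0.4214, 0.3071, -0.0019]
wrist_force: [0.6, 0.5, 1.4]
gripper_force: 0.0
```

View pics/w3.png

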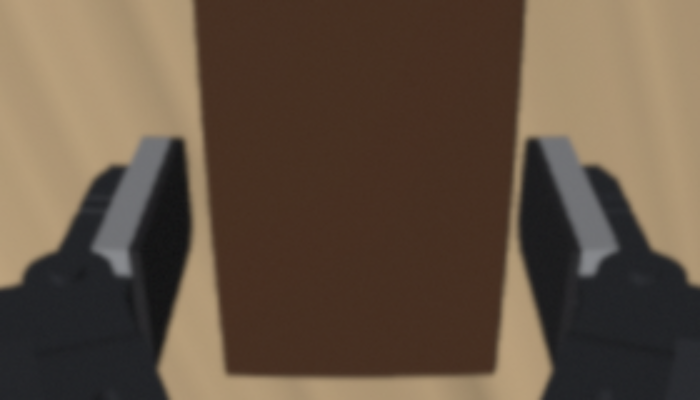

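Both pads flank the sheet about 2 mm from its edges, close to bench level. I'll go slightly lower, then close.

```bash
python3 -m crank '[[0,0,0.001,0],[0,0,0,0]]' | egrep 'eef|force'
python3 -m crank '[[0,0,0,0],[0,0,0,0],[0,0,0,0],[0,0,0,0]]' 0.045 30 | egrep 'eef|force|open'
```

```text
eef_pos: [0.4213, 0.3071, -0.0028]
wrist_force: [-0.9, 0.7, -0.4]
gripper_force: 0.0
eef_pos: [0.4215, 0.3072, -0.0024]
wrist_force: [-1.9, -1.9, 5.5]
opening: 0.0508
gripper_force: 31.3
```

```bash
python3 -m crank '[[0,0,-0.01,0],[0,0,-0.025,0],[0,0,-0.035,0],[0,0,-0.035,0],[0,0,-0.035,0],[-0.013,0.0137,-0.035,0],[-0.0233,0.0247,-0.025,0],[-0.0333,0.0347,0,0]]' - 40| egrep 'eef|force|open'
python3 -m crank '[[-0.0333,0.0347,0,0],[-0.0333,0.0347,0,0],[-0.0333,0.0347,0,0],[-0.0333,0.0347,0,0],[-0.0333,0.0347,0,0],[-0.0333,0.0347,0,0],[-0.0333,0.0347,0,0],[-0.0333,0.0347,0,0]]' | egrep 'eef|force|open'
python3 -m crank '[[-0.0233,0.0247,0,0],[-0.013,0.0137,0,0],[0,0,0,-0.1],[0,0,0,-0.14],[0,0,0,-0.14],[0,0,0,-0.085],[0,0,0,0],[0,0,0,0]]'| egrep 'eef|force|open'
python3 - <<'E'
from h import *
go(.6827,-.1696,.2,.157)
im=ctrl.grab_frame('wrist');cv2.imwrite('pics/w4.png',im[:,:,::-1])
print(proj('wrist',[[.6717,-.1004,.07],[.574,-.117,.177]]))
E
```

```text
eef_pos: [0.471, 0.2204, 0.2018]
wrist_force: [1.3, 0.6, -0.7]
opening: 0.0504
gripper_force: 42.3
eef_pos: [0.6532, -0.1216, 0.1978]
wrist_force: [0.3, 1.2, 0.7]
opening: 0.0506
gripper_force: 42.3
eef_pos: [0.6779, -0.1663, 0.1976]
wrist_force: [-0.2, 0.2, 0.1]
opening: 0.0504
gripper_force: 42.2
t 7.65 pos [ 0.6779 -0.1663  0.1976] yaw 0.151 shift [-0.004   0.0043 -0.0024] turn -0.006 or 3.136 tilt [0.0002 0.0003] j [-0.13  0.54  0.45  1.31 -0.23  1.35  0.47] F [-0.2  0.2  0.1] open 0.0504
[[328.17755479 138.58970491]
 [126.34933727 162.55136343]]
```

View pics/w4.png

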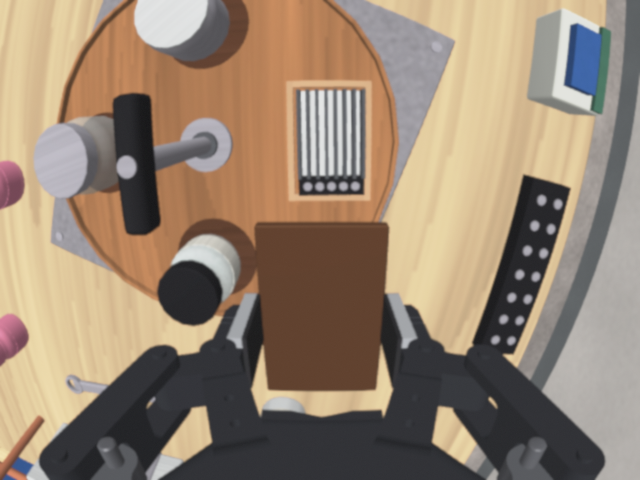

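The driver in the nest spans about (297–366, 88–196), the nest outline (287–372, 80–202), and the held sheet (256–388, 223–390), sitting level.

Run:
```python
from h import *
im=cv2.imread('pics/w4.png');hsv=cv2.cvtColor(im,cv2.COLOR_BGR2HSV);S,V,H=hsv[...,1],hsv[...,2],hsv[...,0]
print(hsv[150,285:378:3].tolist())
print(hsv[76:210:4,330].tolist())
m=(S<70);m2=m.astype(np.uint8)
m2=cv2.morphologyEx(m2,cv2.MORPH_CLOSE,np.ones((5,5)))
for c in blobs(m2,(289,83,370,200),500)[:2]:
    print(cv2.boundingRect(c)); 
    for z in(.07,.062): print(z,*rect('wrist',c,z))
# sheet in hand
m=(V<115)&(S>100)
for c in blobs(m,(250,215,395,392),2000)[:1]: print('sheet',cv2.boundingRect(c),*rect('wrist',c,.1976+.0085))
```

```text
[[13, 132, 197], [15, 99, 219], [16, 91, 221], [13, 114, 185], [9, 67, 137], [114, 12, 107], [90, 2, 220], [98, 6, 179], [108, 11, 113], [90, 1, 219], [100, 4, 193], [114, 10, 131], [90, 1, 226], [98, 5, 194], [113, 8, 136], [90, 1, 224], [105, 6, 183], [110, 13, 116], [90, 1, 217], [110, 5, 168], [111, 16, 110], [90, 1, 219], [90, 5, 153], [111, 17, 108], [100, 4, 215], [100, 6, 128], [120, 10, 103], [14, 88, 204], [15, 95, 221], [13, 126, 198], [13, 133, 195]]
[[13, 131, 173], [14, 106, 203], [16, 91, 221], [13, 119, 172], [60, 1, 226], [90, 2, 227], [90, 1, 226], [90, 1, 226], [90, 2, 226], [105, 2, 226], [105, 2, 226], [90, 1, 225], [90, 1, 225], [90, 1, 225], [90, 2, 225], [90, 1, 224], [75, 2, 225], [90, 1, 224], [90, 1, 224], [90, 2, 224], [90, 1, 223], [90, 1, 220], [90, 1, 220], [90, 1, 220], [90, 1, 220], [100, 8, 96], [120, 14, 56], [130, 13, 179], [128, 11, 178], [135, 10, 51], [14, 92, 210], [14, 106, 206], [13, 133, 177], [13, 133, 177]]
(296, 89, 70, 106)
0.07 [ 0.67409479 -0.10235739] -1.4040541131798405 77.2221908569336 49.47742462158203
0.062 [ 0.67436761 -0.10281372] -1.4040540133112995 79.50643157958984 50.94093704223633
sheet (250, 223, 138, 167) [ 0.67527362 -0.16551501] -1.4128359201638903 81.54493713378906 54.14960861206055
```

```bash
python3 -m crank '[[0.0155,0.0018,0,0],[0.0155,0.0018,0.01,0],[0.0155,0.0018,0.02,0],[0.0154,0.0018,0.03,-0.009],[0,0,0.03,0],[0,0,0.012,0],[0,0,0,0],[0,0,0,0]]' | egrep 'eef|force|open'
python3 - <<'E'
from h import *
go(.6757,-.1040,.0676,.160)
E
```

```text
eef_pos: [0.676, -0.1042, 0.0964]
wrist_force: [-0.3, -0.2, 0.2]
opening: 0.0505
gripper_force: 42.2
t 8.5 pos [ 0.676  -0.1042  0.0964] yaw 0.163 shift [ 0.0002 -0.0003  0.0288] turn 0.003 or -3.139 tilt [ 0.0012 -0.0002] j [-0.21  0.58  0.41  1.46 -0.24  1.15  0.41] F [-0.3 -0.2  0.2] open 0.0505
```

```bash
python3 -m crank '[[0,0,0.01,0],[0,0,0.01,0],[0,0,0.005,0],[0,0,0,0]]' | egrep 'eef|wrist'
python3 -m crank '[[0,0,0.0015,0],[0,0,0,0]]' | egrep 'eef|wrist'
python3 -m crank '[[0,0,0.001,0],[0,0,0,0]]' | egrep 'eef|wrist'
python3 - <<'E'
from h import *
go(.6757,-.1040,.0676,.160)
im=ctrl.grab_frame('wrist');cv2.imwrite('pics/w5.png',im[:,:,::-1])
E
```

```text
eef_pos: [0.6749, -0.1041, 0.0691]
wrist_force: [-1.4, 0.3, -0.4]
eef_pos: [0.6756, -0.1042, 0.0689]
wrist_force: [0.1, -0.1, -0.1]
eef_pos: [0.6756, -0.1041, 0.0679]
wrist_force: [-0.5, 0.2, -1.1]
t 9.3 pos [ 0.6756 -0.1041  0.0679] yaw 0.163 shift [0.     0.0001 0.0003] turn 0.003 or -3.139 tilt [0.0002 0.0001] j [-0.2   0.61  0.4   1.48 -0.25  1.1   0.42] F [-0.5  0.2 -1.1] open 0.0505
```

View pics/w5.png

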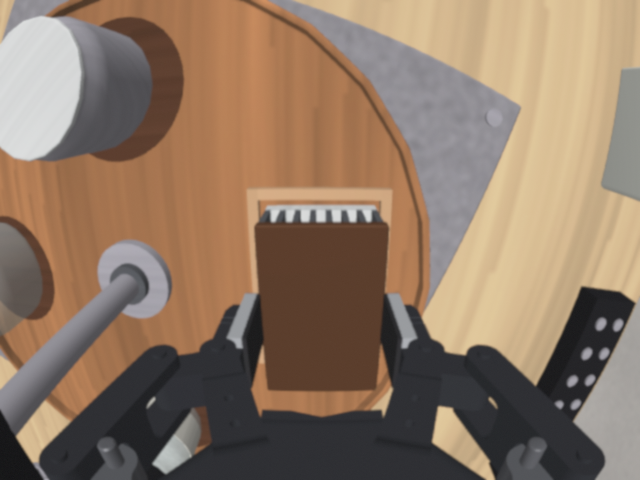

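Run:
```python
from h import *
s,p,R=tool()
P=lambda a,b,z:(p+R[:,0]*a+R[:,1]*b)*[1,1,0]+[0,0,z]
for n,q in dict(sheet_top=P(.041,0,.076),sheet_bot=P(.041,0,.07),drv_bot=P(.04,0,.042),drv_top=P(.04,0,.07),nest_out=P(.048,0,.047),L=P(.048,-.033,.047),Rr=P(.048,.033,.047),dl=P(.04,-.025,.06),dr=P(.04,.025,.06)).items(): print(n,proj('wrist',q).round(1))
g=cv2.imread('pics/w5.png')
print(g[180:230,322].tolist()); print(g[180:230,331,1].tolist()); print(g[208,255:395,1].tolist())
```

```text
sheet_top [[323.9 224.6]]
sheet_bot [[323.8 220.3]]
drv_bot [[323.5 206.2]]
drv_top [[323.8 222.7]]
nest_out [[323.6 191.5]]
L [[250.8 192. ]]
Rr [[396.2 192.1]]
dl [[264.6 216.3]]
dr [[382.7 216.4]]
[[79, 115, 162], [78, 114, 161], [78, 114, 161], [78, 114, 161], [78, 114, 161], [82, 117, 163], [91, 124, 167], [105, 138, 176], [117, 151, 188], [126, 162, 200], [131, 168, 208], [133, 170, 211], [134, 171, 212], [133, 171, 211], [133, 171, 211], [133, 171, 211], [133, 172, 212], [133, 171, 211], [130, 168, 208], [120, 157, 199], [102, 138, 182], [86, 122, 168], [81, 116, 163], [90, 120, 163], [122, 140, 170], [159, 167, 180], [181, 184, 186], [189, 189, 188], [191, 191, 190], [195, 195, 194], [205, 205, 203], [213, 213, 211], [215, 215, 213], [215, 215, 213], [215, 215, 214], [215, 216, 214], [215, 215, 213], [215, 215, 213], [215, 215, 214], [213, 214, 213], [202, 204, 203], [170, 173, 176], [120, 125, 135], [72, 81, 100], [49, 65, 92], [51, 69, 98], [53, 71, 102], [49, 68, 98], [46, 63, 94], [45, 62, 93]]
[120, 120, 119, 120, 121, 121, 126, 137, 150, 161, 168, 171, 170, 171, 171, 17
[... 164 characters left out ...]
[167, 163, 149, 125, 109, 115, 125, 129, 130, 136, 150, 170, 181, 185, 186, 188, 191, 193, 193, 194, 194, 195, 196, 195, 192, 189, 187, 186, 183, 182, 183, 186, 187, 186, 187, 188, 191, 193, 194, 193, 189, 188, 186, 186, 187, 189, 193, 197, 197, 195, 194, 193, 194, 193, 192, 191, 186, 184, 183, 183, 184, 188, 191, 193, 193, 192, 191, 191, 190, 187, 184, 180, 181, 180, 181, 183, 188, 192, 194, 193, 192, 191, 192, 192, 193, 190, 188, 189, 190, 190, 191, 194, 196, 197, 197, 196, 195, 195, 195, 194, 193, 187, 185, 183, 184, 184, 187, 191, 193, 194, 194, 194, 194, 194, 194, 192, 188, 186, 184, 180, 168, 147, 131, 121, 116, 129, 151, 164, 167, 168, 168, 168, 168, 168, 167, 162, 149, 134, 126, 126]
```

Sheet edge sits at row 222 and the driver's far end shows below it at rows 204–222; the sheet is laterally centred and about 1.3 mm short lengthwise. I'll correct that and set it down.

```bash
python3 -m crank '[[0.0013,-0.0003,-0.0005,0],[0,0,0,0],[0,0,0.0012,0],[0,0,0,0]]' | egrep 'eef|wrist'
python3 -m crank '[[0,0,0.0008,0],[0,0,0,0]]' | egrep 'eef|wrist'
```

```text
eef_pos: [0.6752, -0.1027, 0.0677]
wrist_force: [-2.2, 0.2, 5.5]
eef_pos: [0.6753, -0.1028, 0.0677]
wrist_force: [-4.5, 0.9, 10.4]
```

```bash
python3 -m crank '[[0,0,-0.0006,0],[0,0,0,0]]' | egrep 'eef|wrist'
python3 -m crank '[[0,0,0,0],[0,0,0,0],[0,0,0,0]]' .062| egrep 'eef|wrist|open'
python3 -m crank '[[0,0,-0.01,0],[0,0,-0.025,0],[0,0,-0.035,0],[0,0,-0.035,0],[0,0,-0.02,0],[0,0,0,0]]'| egrep 'eef|wrist'
python3 - <<'E'
from h import *
go(.5936,.3078,.2,1.603-np.pi/2)
im=cv2.imread('pics/w4.png')
im=ctrl.grab_frame('wrist')[:,:,::-1].copy();cv2.imwrite('pics/w6.png',im)
hsv=cv2.cvtColor(im,cv2.COLOR_BGR2HSV);m=(hsv[...,2]<115)&(hsv[...,1]>90)
for c in blobs(m,(200,130,450,330),1000)[:2]: print(cv2.boundingRect(c),*rect('wrist',c,.076))
t=ctrl.grab_frame('top')[:,:,::-1].copy();cv2.imwrite('pics/top1.png',t)
E
```

```text
eef_pos: [0.6752, -0.1028, 0.0677]
wrist_force: [-3.1, 0.7, 7.2]
eef_pos: [0.6749, -0.1028, 0.0666]
wrist_force: [-0.2, -0.1, 0.4]
opening: 0.0621
eef_pos: [0.6767, -0.1034, 0.1965]
wrist_force: [-0.2, 0.9, -0.1]
t 11.05 pos [ 0.6767 -0.1034  0.1965] yaw 0.163 shift [ 0.4192 -0.0153 -0.0042] turn 0.131 or -3.011 tilt [ 0.0063 -0.0004] j [-0.22  0.5   0.44  1.36 -0.21  1.32  0.39] F [-0.2  0.9 -0.1] open 0.0618
(284, 172, 70, 106) [ 0.67271729 -0.10118201] -1.4084578830688819 80.9616928100586 50.49833297729492
```

View pics/w6.png

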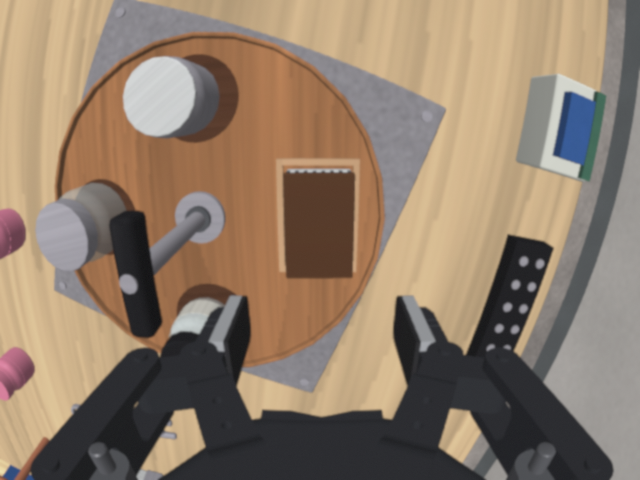

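The sheet lies on the driver within the nest: sheet outline (284–354, 172–278), with the driver's far fins just showing at row 170. Next is the loose driver.

```bash
python3 -m crank '[[0.02,-0.001,0,0],[0.04,-0.0015,0,0],[0.045,-0.0015,0,0],[0.045,-0.0015,0,0],[0.045,-0.0015,0,0],[0.045,-0.0015,0,0],[0.045,-0.0015,0,0],[0.045,-0.0015,0,0]]' .085 | egrep 'eef'
python3 -m crank '[[0.045,-0.0015,0,0],[0.04,-0.002,0.01,0.1],[0.004,0,0.03,0.03],[0,0,0.025,0],[0,0,0.01,0],[0,0,0,0],[0,0,0,0]]' | egrep 'eef'
python3 - <<'E'
from h import *
go(.5936,.3078,.12,.032)
im=ctrl.grab_frame('wrist')[:,:,::-1].copy();cv2.imwrite('pics/w7.png',im)
hsv=cv2.cvtColor(im,cv2.COLOR_BGR2HSV);m=(hsv[...,1]<60).astype(np.uint8)
m=cv2.morphologyEx(m,cv2.MORPH_CLOSE,np.ones((5,5)))
for c in blobs(m,(230,120,420,320),1000)[:2]: print(cv2.boundingRect(c),*rect('wrist',c,.028))
c=blobs(m,(230,120,420,320),1000)[0];x,y,w,h=cv2.boundingRect(c)
print('V profile',hsv[y-4:y+h+4:2,x+w//2,2].tolist())
for r in range(y,y+h,12): 
    q=c[c[:,1]==r][:,0]; print(r,q.min(),q.max(),end=' | ')
print(proj('wrist',[[.5936,.3078,.028]]))
E
```

```text
eef_pos: [0.6089, 0.2225, 0.1907]
eef_pos: [0.5932, 0.3079, 0.1177]
t 12.65 pos [0.5932 0.3079 0.1177] yaw 0.032 shift [-0.0001  0.0004 -0.0023] turn 0.0 or -3.141 tilt [0.0007 0.0003] j [-0.77  0.51  0.31  1.49 -0.16  1.17 -0.4 ] F [ 0.3 -0.5 -0.3] open 0.0847
(288, 176, 77, 119) [0.59526257 0.31097101] -1.549435956412779 83.34778594970703 49.877220153808594
V profile [156, 119, 45, 23, 26, 28, 63, 114, 123, 121, 119, 98, 36, 44, 119, 151, 152, 153, 152, 152, 152, 152, 152, 152, 152, 153, 153, 153, 154, 153, 153, 153, 153, 153, 154, 154, 154, 152, 150, 150, 151, 151, 151, 150, 151, 150, 149, 148, 148, 149, 148, 149, 148, 148, 147, 146, 141, 141, 141, 142, 140, 143, 146, 146]
176 292 352 | 188 290 362 | 200 289 363 | 212 288 364 | 224 288 363 | 236 288 363 | 248 289 362 | 260 289 361 | 272 289 361 | 284 289 360 | [[322.98105305 242.6004185 ]]
```

Run:
```python
from h import *
s,p,R=tool()
for px,z in (((324,295),.028),((324,175.5),0),((324,175.5),.02),((287.5,236),.028),((363.5,236),.028),((289,284),.028),((360.5,284),.028),((288.5,205),.028),((363.5,205),.028)): print(px,z,(R.T@(ray('wrist',[px],z)[0]-p)).round(4)[:2])
```

```text
(324, 295) 0.028 [-0.0394  0.0008]
(324, 175.5) 0 [0.0401 0.0007]
(324, 175.5) 0.02 [0.0432 0.0006]
(287.5, 236) 0.028 [ 0.0042 -0.0235]
(363.5, 236) 0.028 [0.0042 0.0268]
(289, 284) 0.028 [-0.0309 -0.0236]
(360.5, 284) 0.028 [-0.0309  0.0262]
(288.5, 205) 0.028 [ 0.0252 -0.0223]
(363.5, 205) 0.028 [0.0253 0.0262]
```

```bash
python3 -m crank '[[0.0004,0.0025,0.02,0.01],[0,0,0.035,0],[0,0,0.035,0],[0,0,0.018,0],[0,0,0.006,0],[0,0,0,0],[0,0,0,0]]' .075 | egrep 'eef|wrist'
python3 -m crank '[[0,0,0,0],[0,0,0,0],[0,0,0,0],[0,0,0,0],[0,0,0,0],[0,0,0,0]]' .045 60 | egrep 'eef|wrist|open|grip'
python3 -m crank '[[0,0,-0.01,0],[0,0,-0.025,0],[0,0,-0.035,0],[0,0,-0.035,0],[0,0,-0.035,0],[0,0,-0.035,0],[0,0,-0.015,0],[0,0,-0.01,0]]' | egrep 'eef|wrist|open|grip'
python3 - <<'E'
from h import *
# look position: 70 mm short of the nest along tool x
yaw=.163;xd=np.array([-np.sin(yaw),np.cos(yaw)]);q=np.array([.6752,-.1028])-.07*xd
go(*q,.2,yaw)
E
```

```text
eef_pos: [0.5964, 0.3092, 0.0049]
wrist_force: [0.4, -0.7, 0.4]
eef_pos: [0.5962, 0.3092, 0.0046]
wrist_force: [-0.7, -1.2, 7.8]
opening: 0.0489
gripper_force: 64.3
eef_pos: [0.5953, 0.3088, 0.2041]
wrist_force: [0.5, 0.6, -2.5]
opening: 0.0487
gripper_force: 63.2
t 14.8 pos [0.5953 0.3088 0.2041] yaw 0.023 shift [-0.4826  0.0802  0.0038] turn -0.14 or 3.002 tilt [0.001  0.0008] j [-0.78  0.45  0.33  1.38 -0.15  1.33 -0.42] F [ 0.5  0.6 -2.5] open 0.0487
```

```bash
python3 -m crank '[[-0.015,0.0025,0,0],[-0.03,0.005,0,0],[-0.04,0.0067,0,0],[-0.04,0.0067,0,0],[-0.04,0.0067,0,0],[-0.04,0.0067,0,0],[-0.04,0.0067,0,0],[-0.04,0.0067,0,0]]' | egrep 'eef'
python3 -m crank '[[-0.04,0.0067,0,0],[-0.04,0.0067,0,0],[-0.04,0.0067,0,0],[-0.04,0.0067,0,0],[-0.025,0.004,0,0],[-0.013,0.002,0.003,-0.05],[0,0,0,-0.06],[0,0,0,-0.03]]' | egrep 'eef'
python3 -m crank '[[0,0,0,0],[0,0,0,0],[0,0,0,0]]' | egrep 'eef|open|grip'
python3 - <<'E'
from h import *
go(.6866,-.1719,.2,.163)
im=ctrl.grab_frame('wrist')[:,:,::-1].copy();cv2.imwrite('pics/w8.png',im)
hsv=cv2.cvtColor(im,cv2.COLOR_BGR2HSV);S,V=hsv[...,1],hsv[...,2]
for c in blobs((V<115)&(S>90),(240,60,420,230),1000)[:1]: print('sheet',cv2.boundingRect(c),*rect('wrist',c,.076))
print(proj('wrist',[[.6752,-.1028,.076]]))
m=cv2.morphologyEx((S<60).astype(np.uint8),cv2.MORPH_CLOSE,np.ones((5,5)))
for r in range(200,420,15): print(r,''.join('#' if v else '.' for v in m[r,220:420:3]))
print([int(m[r,320]) for r in range(190,300,3)])
E
```

```text
eef_pos: [0.6483, 0.0217, 0.2007]
eef_pos: [0.6852, -0.1741, 0.1973]
eef_pos: [0.6866, -0.172, 0.1997]
opening: 0.0489
gripper_force: 63.1
t 16.7 pos [ 0.6866 -0.172   0.1997] yaw 0.163 shift [ 0.0001 -0.     -0.0003] turn -0.0 or 3.141 tilt [-0.0002  0.0002] j [-0.11  0.56  0.45  1.27 -0.24  1.36  0.49] F [ 0.7  0.5 -1. ] open 0.0489
sheet (286, 78, 72, 111) [ 0.67411218 -0.10291329] -1.407816510654607 79.8492431640625 50.46221923828125
[[322.74489527 133.24209274]]
200 ....................................................#..............
215 ..................................................#................
230 .............###########################################...........
245 ###.........#############################################..........
260 ####.........###########################################...........
275 ##..........#############################################..........
290 ...........##############################################..........
305 ......#########################################################....
320 ..#################################################################
335 ###################################################################
350 ###################################################################
365 ###################################################################
380 ############..########################################...##########
395 #######################..###...##...##...##...##...###...##########
410 ############################...##...##...##...##...###.############
[0, 0, 0, 0, 0, 0, 0, 0, 0, 0, 1, 1, 1, 1, 1, 1, 1, 1, 1, 1, 1, 1, 1, 1, 1, 1, 1, 1, 1, 1, 1, 1, 1, 1, 1, 1, 1]
```

Run:
```python
from h import *
im=cv2.imread('pics/w8.png');hsv=cv2.cvtColor(im,cv2.COLOR_BGR2HSV)
m=cv2.morphologyEx((hsv[...,1]<60).astype(np.uint8),cv2.MORPH_CLOSE,np.ones((5,5)))
s,p,R=tool();T=lambda px,z:(R.T@(ray('wrist',[px],z)[0]-p)).round(4)[:2]
for c in(275,290,305,320,335,350,370): r=200+np.flatnonzero(m[200:260,c])[0];print(c,r,T((c,r-.5),.1951))
for r in(225,230,240,250,260):
    k=np.flatnonzero(m[r,240:410])+240; print(r,k.min(),k.max(),T((k.min(),r),.215),T((k.max()+1,r),.215))
print(hsv[210:250,320,2].tolist(),hsv[210:250,320,1].tolist())
c=blobs((hsv[...,2]<115)&(hsv[...,1]>90),(240,60,420,230),1000)[0]
w=np.array([R.T@(q-p) for q in ray('wrist',c,.076)])[:,:2]*1000
print(cv2.minAreaRect(w.astype(np.float32)))
q=rect('wrist',c,.076);print('sheet tool',(R.T@(np.array([*q[0],.076])-p)).round(4))
```

```text
275 220 [ 0.0395 -0.0202]
290 220 [ 0.0394 -0.0139]
305 220 [ 0.0394 -0.0077]
320 220 [ 0.0394 -0.0015]
335 220 [0.0394 0.0046]
350 220 [0.0395 0.0108]
370 211 [0.0433 0.019 ]
225 260 383 [ 0.0429 -0.0231] [0.043  0.0217]
230 257 386 [ 0.041  -0.0243] [0.0411 0.0229]
240 255 388 [ 0.0372 -0.0253] [0.0373 0.0239]
250 256 387 [ 0.0333 -0.0252] [0.0333 0.0237]
260 257 386 [ 0.0293 -0.025 ] [0.0294 0.0236]
[176, 176, 176, 176, 176, 177, 175, 162, 129, 83, 51, 39, 38, 38, 38, 38, 38, 38, 38, 39, 39, 40, 40, 41, 42, 43, 42, 42, 42, 43, 42, 51, 81, 124, 159, 176, 181, 182, 183, 184] [132, 132, 132, 133, 132, 133, 133, 129, 121, 98, 50, 13, 20, 20, 13, 13, 13, 20, 13, 20, 20, 19, 13, 25, 24, 24, 18, 18, 18, 18, 18, 15, 13, 12, 13, 13, 13, 11, 11, 12]
((70.15807342529297, -1.2175102233886719), (50.46221923828125, 79.84919738769531), 89.99248504638672)
sheet tool [ 0.0702 -0.0012  0.1238]
```

```bash
python3 -m crank '[[0.0082,0,0,0],[0.018,0,0,0],[0.022,0,0.01,0],[0.015,0,0.025,0],[0.007,0,0.03,0],[0,-0.0002,0.025,0],[0,0,0.012,0],[0,0,0,0]]' | egrep 'eef|wrist'
python3 -m crank '[[0,0,0.006,0],[0,0,0,0],[0,0,0,0]]' | egrep 'eef|wrist'
python3 - <<'E'
from h import *
yaw=.163;xd=np.array([-np.sin(yaw),np.cos(yaw)]);yd=np.array([np.cos(yaw),np.sin(yaw)])
q=np.array([.6866,-.172])+.0703*xd-.0003*yd;go(*q,.0806,yaw)
E
```

```text
eef_pos: [0.6741, -0.1018, 0.0964]
wrist_force: [-0.2, -0.6, -1.8]
eef_pos: [0.6756, -0.1033, 0.0928]
wrist_force: [0.4, 0.6, -2.3]
t 17.85 pos [ 0.6756 -0.1033  0.0928] yaw 0.163 shift [ 0.0007 -0.0006  0.0122] turn -0.0 or 3.141 tilt [0.0013 0.    ] j [-0.21  0.58  0.42  1.47 -0.25  1.14  0.41] F [ 0.4  0.6 -2.3] open 0.0486
```

```bash
python3 -m crank '[[0.0007,-0.0005,0.005,0],[0,0,0.0035,0],[0,0,0.001,0],[0,0,0,0]]' | egrep 'eef|wrist'
python3 -m crank '[[0,0,0.0015,0],[0,0,0,0]]' | egrep 'eef|wrist'
python3 -m crank '[[0,0,0.001,0],[0,0,0,0]]' | egrep 'eef|wrist'
```

```text
eef_pos: [0.6743, -0.1025, 0.082]
wrist_force: [1.0, -0.1, -2.5]
eef_pos: [0.6745, -0.1025, 0.0808]
wrist_force: [0.5, 0.0, -2.6]
eef_pos: [0.6746, -0.1025, 0.0806]
wrist_force: [-3.9, 0.6, 3.9]
```

```bash
python3 -m crank '[[0,0,0.0004,0],[0,0,0,0]]' | egrep 'eef|wrist'
python3 -m crank '[[0,0,0,0],[0,0,0,0],[0,0,0,0]]' .066| egrep 'eef|wrist|open'
python3 -m crank '[[0,0,-0.01,0],[0,0,-0.025,0],[0,0,-0.035,0],[0,0,-0.035,0],[0,0,-0.035,0],[0,0,-0.02,0],[0,0,0,0],[0,0,0,0]]' .085| egrep 'eef|wrist'
python3 - <<'E'
from h import *
go(.574,-.117,.25,.16+np.pi/2)
im=ctrl.grab_frame('wrist')[:,:,::-1].copy();cv2.imwrite('pics/w9.png',im)
cv2.imwrite('pics/top2.png',ctrl.grab_frame('top')[:,:,::-1]);cv2.imwrite('pics/scene2.png',ctrl.grab_frame('scene')[:,:,::-1])
hsv=cv2.cvtColor(im,cv2.COLOR_BGR2HSV);S,V=hsv[...,1],hsv[...,2]
m=cv2.morphologyEx((S<60).astype(np.uint8),cv2.MORPH_CLOSE,np.ones((5,5)))
s,p,R=tool()
for c in blobs(m,(260,130,400,330),1000)[:1]:
    print('drv',cv2.boundingRect(c),*rect('wrist',c,.104))
    w=np.array([R.T@(q-p) for q in ray('wrist',c,.104)])[:,:2]*1000
    print(w.min(0),w.max(0))
print(proj('wrist',[[.6748,-.1026,.104]]))
# handle in top & wrist
t=cv2.imread('pics/top2.png')
for c in blobs((V<70)&(S<90),(60,130,270,400),300)[:3]: print('h wrist',cv2.boundingRect(c),*rect('wrist',c,.177))
tv=t.max(2)
for c in blobs(tv<60,(350,180,392,212),20)[:3]: print('h top',cv2.boundingRect(c),*rect('top',c,.177))
E
```

```text
eef_pos: [0.6746, -0.1025, 0.0806]
wrist_force: [-6.0, 1.7, 8.2]
eef_pos: [0.6746, -0.1025, 0.0794]
wrist_force: [-0.0, 0.2, -0.6]
opening: 0.0659
eef_pos: [0.6746, -0.1026, 0.24]
wrist_force: [-0.3, -0.4, -1.2]
t 19.95 pos [ 0.6746 -0.1026  0.24  ] yaw 0.163 shift [ 0.0021 -0.1016 -0.0101] turn -1.568 or 1.574 tilt [0.0009 0.0001] j [-0.22  0.48  0.45  1.3  -0.21  1.41  0.38] F [-0.3 -0.4 -1.2] open 0.0849
drv (290, 164, 64, 106) [ 0.672026   -0.09823495] -1.4064965814393364 84.82269287109375 48.99391555786133
[-38.17015118 -25.52268522] [46.70829649 23.46166436]
[[323.98360857 224.41335281]]
h wrist (66, 305, 167, 95) [ 0.5511095 -0.2325408] 0.661110499273295 202.82740783691406 69.4166030883789
h wrist (148, 196, 39, 107) [ 0.57837427 -0.11463122] -1.3856449122761267 70.98410034179688 21.312728881835938
```

Run:
```python
import cv2,numpy as np
a=cv2.imread('pics/w9.png')[130:300,250:390];b=cv2.imread('pics/scene2.png')[190:310,190:340]
a=cv2.resize(a,None,fx=2.7,fy=2.7,interpolation=2);b=cv2.resize(b,(399,319),interpolation=2)
c=np.zeros((max(a.shape[0],319),a.shape[1]+399,3),np.uint8);c[:a.shape[0],:a.shape[1]]=a;c[:319,a.shape[1]:]=b
print(c.shape);cv2.imwrite('pics/c.png',c)
```

```text
(459, 777, 3)
```

View pics/c.png

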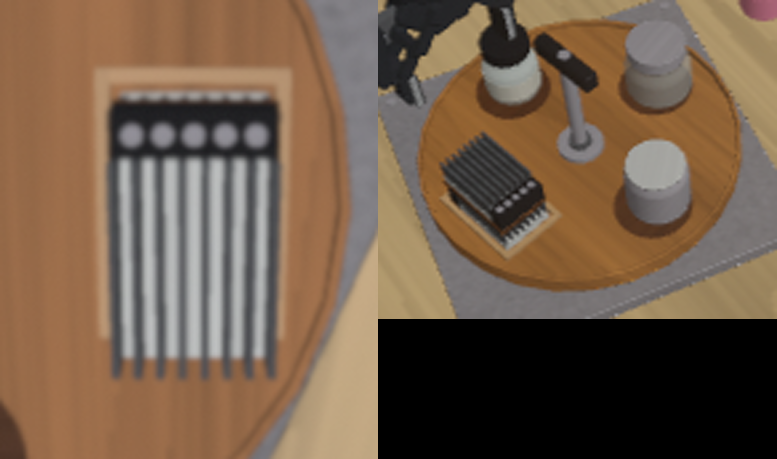

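The stack looks in line, with the terminal strip at the far end, and the jars are standing. Now I'll go over the handle.

```bash
python3 -m crank '[[0,-0.02,-0.01,0],[0,-0.03,0,0],[0.001,-0.03,0,0],[0.001,-0.02,0,0],[0,0,0,0.14],[0,0,0,0.14],[0,0,0,0.14],[0,0,0,0.14]]' .085| egrep 'eef|wrist'
python3 -m crank '[[0,0,0,0.14],[0,0,0,0.14],[0,0,0,0.14],[0,0,0,0.14],[0,0,0,0.14],[0,0,0,0.14],[0,0,0,0.14],[0,0,0,0.031]]' | egrep 'eef|wrist'
python3 -m crank '[[0,0,0,0],[0,0,0,0]]' | egrep 'eef|wrist'
python3 - <<'E'
from h import *
go(.576,-.118,.25,.163+np.pi/2)
im=ctrl.grab_frame('wrist')[:,:,::-1].copy();cv2.imwrite('pics/w10.png',im)
hsv=cv2.cvtColor(im,cv2.COLOR_BGR2HSV);S,V=hsv[...,1],hsv[...,2]
print(proj('wrist',[[.576,-.118,.177],[.576,-.118,.157]]))
s,p,R=tool()
for c in blobs((V<70)&(S<110),(200,130,440,380),200)[:4]:
    w=np.array([R.T@(q-p) for q in ray('wrist',c,.177)])[:,:2]*1000
    print('h wrist',cv2.boundingRect(c),cv2.minAreaRect(w.astype(np.float32)),rect('wrist',c,.177))
t=ctrl.grab_frame('top')
for r in range(185,215,2): print(r,t[r,340:400:3].max(1).tolist())
E
```

```text
eef_pos: [0.5751, -0.1166, 0.2486]
wrist_force: [-0.7, 0.2, 0.2]
eef_pos: [0.5752, -0.1166, 0.2487]
wrist_force: [0.1, -0.4, 0.1]
eef_pos: [0.5754, -0.1167, 0.2492]
wrist_force: [0.3, -0.1, -0.6]
t 21.9 pos [ 0.5754 -0.1167  0.2492] yaw -1.405 shift [ 0.0004  0.0014 -0.0008] turn 0.003 or -3.139 tilt [-0.0005  0.    ] j [-0.43  0.27  0.68  1.57 -0.17  1.36 -1.14] F [ 0.3 -0.1 -0.6] open 0.0854
[[324.58033205 248.83315818]
 [324.37042505 238.52730512]]
h wrist (270, 231, 112, 30) ((2.4191927909851074, 1.9984779357910156), (18.968061447143555, 69.35130310058594), 0.11837436258792877) (array([ 0.57812695, -0.11828482]), np.float64(-1.4074456321832995), 69.351318359375, 18.96807289123535)
h wrist (200, 304, 21, 76) ((-74.3003158569336, -81.14529418945312), (70.65381622314453, 15.284770011901855), 9.503313064575195) (array([ 0.48876404, -0.04890887]), np.float64(-0.0004471447470244527), 70.65380096435547, 15.284762382507324)
h wrist (423, 304, 17, 76) ((-73.85579681396484, 78.59422302246094), (12.258195877075195, 69.62854766845703), 80.8450927734375) (array([ 0.5155058 , -0.20639476]), np
[... 1063 characters left out ...]
, 101, 96, 91, 86]
201 [64, 98, 97, 99, 98, 105, 104, 106, 108, 110, 112, 111, 110, 108, 105, 103, 101, 94, 90, 84]
203 [79, 82, 97, 97, 97, 101, 103, 107, 108, 111, 111, 110, 111, 108, 105, 103, 99, 94, 90, 85]
205 [123, 68, 99, 99, 96, 101, 104, 107, 110, 111, 110, 110, 110, 107, 105, 103, 99, 93, 89, 82]
207 [138, 68, 100, 100, 98, 100, 106, 109, 109, 111, 110, 110, 109, 108, 105, 102, 97, 94, 87, 83]
209 [140, 74, 97, 102, 97, 102, 106, 108, 109, 111, 110, 110, 110, 106, 105, 101, 97, 92, 87, 82]
211 [142, 78, 98, 99, 97, 102, 108, 108, 110, 111, 112, 110, 109, 106, 103, 101, 94, 92, 85, 79]
213 [141, 76, 99, 100, 98, 104, 106, 107, 110, 111, 112, 111, 109, 105, 104, 100, 96, 90, 84, 80]
```

```bash
python3 -m crank '[[0,0.0028,0.02,0],[0,0,0.03,0],[0,0,0.03,0],[0,0,0.015,0],[0,0,0.008,0],[0,0,0,0],[0,0,0,0]]' | egrep 'eef|wrist'
python3 -m crank '[[0,0,0,0],[0,0,0,0],[0,0,0,0],[0,0,0,0]]' .065 20 | egrep 'eef|rot|wrist|open|grip'
python3 -c "
from h import *
go(.576,-.118,.146,.163+np.pi/2);s,p,R=tool();print('tool F',(R.T@np.array(s['wrist_force'])).round(1),'M',(R.T@np.array(s['torque'])).round(2))"
```

```text
eef_pos: [0.5766, -0.1197, 0.1477]
wrist_force: [0.4, -0.6, -0.1]
eef_pos: [0.5766, -0.119, 0.148]
tcp_rot: [-3.13, -0.256, -0.003]
wrist_force: [-1.7, 1.7, 6.4]
opening: 0.072
gripper_force: 23.6
t 23.1 pos [ 0.5766 -0.119   0.148 ] yaw -1.408 shift [-0.0005 -0.0011  0.002 ] turn 0.0 or -3.141 tilt [0.0018 0.001 ] j [-0.4   0.36  0.65  1.7  -0.23  1.17 -1.1 ] F [-1.7  1.7  6.4] open 0.072
tool F [-1.4 -1.9 -6.4] M [ 0.54 -0.37  0.05]
```

```bash
python3 -m crank '[[0,0,0,0],[0,0,0,0],[0,0,0,0]]' .06 100 | egrep 'eef|wrist|open|grip'
python3 -m crank '[[0,0,0,-0.01],[0,0,0,-0.02],[0,0,0,-0.03],[0,0,0,-0.04],[0,0,0,-0.04],[0,0,0,-0.03],[0,0,0,-0.02],[0,0,0,-0.01]]'| egrep 'eef|wrist|open|grip'
python3 - <<'E'
from h import *
go(.5766,-.119,.148,1.3564);s,p,R=tool();print('tool F',(R.T@np.array(s['wrist_force'])).round(1),'M',(R.T@np.array(s['torque'])).round(2))
im=ctrl.grab_frame('wrist')[:,:,::-1].copy();cv2.imwrite('pics/w11.png',im)
hsv=cv2.cvtColor(im,cv2.COLOR_BGR2HSV)
m=(hsv[...,2]<70)&(hsv[...,1]<110)
ray_=rect
t=ctrl.grab_frame('top')[:,:,::-1].copy();cv2.imwrite('pics/top3.png',t)
hs=cv2.cvtColor(t,cv2.COLOR_BGR2HSV)
for c in blobs(hs[...,1]<50,(280,120,450,290),60)[:4]: print(cv2.boundingRect(c),*rect('top',c,.104))
E
```

```text
eef_pos: [0.5767, -0.1191, 0.1487]
wrist_force: [-6.2, 3.9, 13.4]
opening: 0.0698
gripper_force: 112.0
eef_pos: [0.5766, -0.1188, 0.1486]
wrist_force: [-6.8, 4.4, 12.9]
opening: 0.0701
gripper_force: 112.2
t 24.2 pos [ 0.5766 -0.1188  0.1486] yaw -1.207 shift [-0.0001  0.0002  0.0006] turn 0.578 or -2.563 tilt [0.002  0.0017] j [-0.37  0.35  0.62  1.7  -0.22  1.17 -0.91] F [-6.8  4.4 12.9] open 0.0701
tool F [ -4.8  -6.5 -12.9] M [ 1.24 -0.89  0.21]
(296, 135, 143, 155) [ 0.52966162 -0.10276398] -0.21641126649898368 388.3386535644531 310.7930908203125
```

```bash
python3 -m crank '[[0,0,0,-0.01],[0,0,0,-0.02],[0,0,0,-0.03],[0,0,0,-0.04],[0,0,0,-0.05],[0,0,0,-0.05],[0,0,0,-0.05],[0,0,0,-0.05]]'| egrep 'eef|wrist|open'
python3 -m crank '[[0,0,0,-0.05],[0,0,0,-0.05],[0,0,0,-0.05],[0,0,0,-0.05],[0,0,0,-0.05],[0,0,0,-0.05],[0,0,0,-0.05],[0,0,0,-0.05]]'| egrep 'eef|wrist|open'
python3 -m crank '[[0,0,0,-0.05],[0,0,0,-0.05],[0,0,0,-0.05],[0,0,0,-0.05],[0,0,0,-0.05],[0,0,0,-0.05],[0,0,0,-0.05],[0,0,0,-0.05]]'| egrep 'eef|wrist|open'
python3 -c "
from h import *
go(.5766,-.119,.148,1.3564);s,p,R=tool();print('tool F',(R.T@np.array(s['wrist_force'])).round(1),'M',(R.T@np.array(s['torque'])).round(2))"
```

```text
eef_pos: [0.5764, -0.1186, 0.1487]
wrist_force: [-6.6, 5.1, 13.9]
opening: 0.0703
eef_pos: [0.5761, -0.1182, 0.1486]
wrist_force: [-8.7, 5.8, 15.2]
opening: 0.0694
eef_pos: [0.5757, -0.1181, 0.1486]
wrist_force: [-12.5, 6.6, 16.9]
opening: 0.0698
t 26.7 pos [ 0.5757 -0.1181  0.1486] yaw -0.105 shift [-0.0008  0.001   0.0006] turn -1.462 or 1.68 tilt [-0.0002  0.0027] j [-0.23  0.32  0.43  1.69 -0.15  1.16  0.14] F [-12.5   6.6  16.9] open 0.0698
tool F [  5.3 -13.1 -16.9] M [2.75 1.13 0.27]
```

```bash
python3 -m crank '[[0,0,0,-0.05],[0,0,0,-0.05],[0,0,0,-0.05],[0,0,0,-0.05],[0,0,0,-0.05],[0,0,0,-0.05],[0,0,0,-0.05],[0,0,0,-0.05]]'| egrep 'eef|wrist'
python3 -m crank '[[0,0,0,-0.05],[0,0,0,-0.05],[0,0,0,-0.05],[0,0,0,-0.05],[0,0,0,-0.05],[0,0,0,-0.05],[0,0,0,-0.05],[0,0,0,-0.05]]'| egrep 'eef|wrist'
python3 -m crank '[[0,0,0,-0.05],[0,0,0,-0.05],[0,0,0,-0.05],[0,0,0,-0.05],[0,0,0,-0.05],[0,0,0,-0.05],[0,0,0,-0.05],[0,0,0,-0.05]]'| egrep 'eef|wrist'
python3 -m crank '[[0,0,0,-0.05],[0,0,0,-0.05],[0,0,0,-0.05],[0,0,0,-0.04],[0,0,0,-0.03],[0,0,0,-0.02],[0,0,0,-0.015],[0,0,0,-0.008]]'| egrep 'eef|wrist|open'
python3 -m crank '[[0,0,0,0],[0,0,0,0]]'| egrep 'eef|wrist|open'
python3 - <<'E'
from h import *
go(.5766,-.119,.148,1.3564);s,p,R=tool();print('tool F',(R.T@np.array(s['wrist_force'])).round(1),'M',(R.T@np.array(s['torque'])).round(2))
cv2.imwrite('pics/w12.png',ctrl.grab_frame('wrist')[:,:,::-1]);cv2.imwrite('pics/top4.png',ctrl.grab_frame('top')[:,:,::-1]);cv2.imwrite('pics/scene4.png',ctrl.grab_frame('scene')[:,:,::-1])
E
```

```text
eef_pos: [0.5752, -0.1182, 0.1486]
wrist_force: [-14.4, 6.7, 18.5]
eef_pos: [0.5748, -0.1184, 0.1486]
wrist_force: [-15.9, 7.1, 19.7]
eef_pos: [0.5745, -0.1187, 0.1486]
wrist_force: [-17.3, 6.4, 20.9]
eef_pos: [0.5744, -0.119, 0.1486]
wrist_force: [-18.7, 5.1, 21.2]
opening: 0.0695
eef_pos: [0.5744, -0.119, 0.1486]
wrist_force: [-18.2, 4.9, 21.7]
opening: 0.07
t 30.1 pos [ 0.5744 -0.119   0.1486] yaw 1.356 shift [-0.0021  0.0005  0.0006] turn -0.001 or 3.141 tilt [-0.0026  0.0011] j [-0.05  0.31  0.22  1.68 -0.07  1.16  1.54] F [-18.2   4.9  21.7] open 0.07
tool F [ 18.9   0.9 -21.6] M [ 0.31  3.89 -0.19]
```

Run:
```python
from h import *
im=cv2.imread('pics/w12.png');hsv=cv2.cvtColor(im,cv2.COLOR_BGR2HSV);S,V,H=hsv[...,1],hsv[...,2],hsv[...,0]
a=np.array([np.cos(2.927),np.sin(2.927)]);b=np.array([-a[1],a[0]]);A=np.array([.575,-.119])
W=lambda u,v,z:[*(A+a*u+b*v),z]
for n,q in dict(front=W(.165,0,.018),fl=W(.165,.14,.018),fr=W(.165,-.14,.018),nest_o=W(.133,0,.047),drv=W(.125,0,.104),dl=W(.1,.04,.104),dr=W(.1,-.04,.104),nl=W(.133,.048,.047),nr=W(.133,-.048,.047)).items(): print(n,proj('wrist',q).round(0)[0])
cod=np.where(S<60,np.where(V<80,'k','g'),np.where(V>190,'w','.'))
for r in range(0,330,10): print('%3d'%r,''.join(cod[r,0:640:6]))
```

```text
front [321.   9.]
fl [142.  26.]
fr [501.  26.]
nest_o [321.  42.]
drv [321.  35.]
dl [242.  85.]
dr [401.  85.]
nl [248.  45.]
nr [395.  45.]
  0 ..wwwwwwwwwwwwwwwwwwwwwwwwwwwwwwwwwwwwwwwwwwwwwwwwwwwwwwwwwwwwwwwwwwwwwwwwwwwwwwwwwwwwwwwwwwwwwwwwwkkkkwwww
 10 .wwwwwwwwwwwwwwwwwwwwwwwwwwwwwwwwwwwwwwwwwwwwwwggggg.ww..gggggwwwwwwwwwwwwwwwwwwwwwwwwwwwwwwwwwwwwwkkkkwwww
 20 .wwwwwwwwwwwwwwwwwwwwwwwwwwwwwggggggggggggg......................ggggggggggggggwwwwwwwwwwwwwwwwwwww.kkkgwww
 30 wwwwwwwwwwwwwwwwwwwwwgggggggggggggggggg.......................ww.....gggggggggggggggggggwwwwwwwwwwwwkkkkwww
 40 wwwwwwwwwwwwwwwwwwwwgggggggggggggggg......kkkkkkkkkkkkkkkkkkkkkkkkk.....ggggggggggggggggwwwwwwwwwwww.kkkwww
 50 wwwwwwwwwwwwwwwwwwwwgggggggggggggg........ggggggggggggggggggggggggg...w...ggggggggggggggwwwwwwwwwwwwwkkkkww
 60 wwwwwwwwwwwwwwwwwwwwggggggggggg...........kgkggggggggggggggggggggg...........gggggggggggwwwwwwwwwwwwwkkkkww
 70 wwwwwwwwwwwwwwwwwwwwgggggggggg............ggkkgggggggggggggggggggg.............gggggggggwwwwwwwwwwwww.kkkww
 80 wwwwwwwwwwwwwwwwwwwwgggggggg..............gggkggggggggggg
[... 2038 characters left out ...]
kkkkkkkkkkwwwwwwwwwwwwwwwwww
270 wwwwwwwwwwwwwwwwwwwwggggggggggggggggg...............gggg.................ggggkkkkkkkkkkkk.wwwwwwwwwwwwwwwww
280 wwwwwwwwwwwwwwwwwwwwgggggggggggggggg................gggg..................ggkkkkkkkkkkkkk.wwwwwwwwwwwwwww.g
290 wwwwwwwwwwwwwwwwwwwwwgggggggggggggg.................gggg....................gkkkkkkkkkkkkwwwwwwwwwwwwwww.gg
300 wwwwwwwwwwwwwwwwwwwwwwggggggggggg....ggk............ggggg...........kgg.......kkkkkkkkk.wwwwwwwwwwwwwwwwkgg
310 wwwwwwwwwwwwwwwwwwwwwwwwggggggg....kggkkkkkkkkkkkkkkkkkkkkkkkkkkkkkkkkggk......kkkkkkkwwwwwwwwwwwwwwwwwwkgg
320 wwwwwwwwwwwwwwwwwwwwwwwwwg.......kkggkkkkkkkkkkkkkkkkkkkkkkkkkkkkkkkkkkggkk.......ggwwwwwwwwwwwwwwwwwwwwwww
```

Run:
```python
from h import *
im=cv2.imread('pics/w12.png');hsv=cv2.cvtColor(im,cv2.COLOR_BGR2HSV).astype(int);S,V,H=hsv[...,1],hsv[...,2],hsv[...,0]
def ang(px,z):
    w=ray('wrist',px,z)[:,:2].astype(np.float32);vx,vy,x,y=cv2.fitLine(w,cv2.DIST_HUBER,0,.0005,.0005)[:,0]
    r=np.abs((w[:,0]-x)*vy-(w[:,1]-y)*vx)
    return round(float(np.arctan2(vy,vx)%np.pi),4),round(float(np.median(r))*1000,2)
g=S<60
L=[(c0:=100+np.flatnonzero(g[r,100:150])[0]-.5,r) for r in range(50,140,2)]
Rr=[(560-np.flatnonzero(g[r,560:500:-1])[0]+.5,r) for r in range(50,140,2)]
print('base sides (want 2.927/1.356)',ang(L,.018),ang(Rr,.018),L[0],Rr[0])
F=[(c,np.flatnonzero(g[:45,c])[0]-.5) for c in list(range(200,260,3))+list(range(390,450,3))]
print('front edge',ang(F,.018))
m=cv2.morphologyEx((g).astype(np.uint8),cv2.MORPH_CLOSE,np.ones((7,7)))
T=[(c,25+np.flatnonzero(m[25:60,c])[0]-.5) for c in range(265,385,3)]
B=[(c,135-np.flatnonzero(m[135:90:-1,c])[0]+.5) for c in range(265,385,3)]
print('driver top far,near',ang(T,.104),ang(B,.104),T[5],T[-5],B[5],B[-5])
# inner cleat edge
e=V[138:150,320];print(V[132:156,320].tolist(),V[132:156,270].tolist(),V[132:156,380].tolist())
t=cv2.imread('pics/top4.png');hs=cv2.cvtColor(t,cv2.COLOR_BGR2HSV)
t0=cv2.imread('pics/top0.png');
c=blobs(cv2.cvtColor(t0,cv2.COLOR_BGR2HSV)[...,1]<50,(280,120,450,290))[0];w=ray('top',c,.018)[:,:2].astype(np.float32)
# base yaw by four side fits
q=cv2.minAreaRect(w*1000);C=np.array(q[0])/1000
for k in range(4):
    a=1.3564+k*np.pi/2;n=np.array([np.cos(a),np.sin(a)]);u=np.array([-n[1],n[0]]);d=w-C.astype(np.float32)
    s=w[(d@n>.155)&(abs(d@u)<.14)].astype(np.float32);f=cv2.fitLine(s,cv2.DIST_HUBER,0,.0005,.0005)[:,0];print('base side',len(s),round(float(np.arctan2(f[1],f[0])%np.pi),4))
```

```text
base sides (want 2.927/1.356) (2.9262, 0.1) (2.9282, 0.1) (np.float64(115.5), 50) (np.float64(527.5), 50)
front edge (1.3577, 0.21)
driver top far,near (1.3598, 0.09) (1.3576, 0.1) (280, np.float64(33.5)) (370, np.float64(34.5)) (280, np.float64(129.5)) (370, np.float64(129.5))
[192, 206, 215, 216, 217, 217, 217, 215, 210, 202, 196, 192, 188, 183, 182, 182, 184, 184, 184, 186, 185, 184, 183, 183] [188, 199, 209, 214, 214, 214, 214, 214, 211, 202, 195, 191, 188, 185, 183, 183, 183, 184, 185, 185, 185, 185, 185, 185] [188, 194, 205, 216, 220, 220, 220, 220, 219, 214, 203, 196, 192, 187, 185, 184, 184, 185, 186, 187, 187, 185, 184, 182]
base side 120 2.925
base side 109 1.357
base side 135 2.9273
base side 102 1.3558
```

```bash
python3 -c "
from cell import ctrl
print(ctrl.finish_job())"
```

```text
the job is handed in; nothing more can be done
None
```

The job is handed in after about 30 s of robot time: the sheet and loose driver are stacked in line on the nest's driver, and the nest faces front, square to the base edge to within about 0.006 rad by the wrist camera. The gripper is still holding the T-handle.

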